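# Count off a chip tray, peel it from the clinging stack and show it over the light panel

## Robot

A 7-joint arm with a two-finger parallel gripper is mounted at the origin on a cart in front of the work surface, level with it; the furniture and walls round the work are solid. World frame = base frame: x ahead of the robot, y to its left, z up, the work surface at z = 0. Lengths are in m, angles in rad, forces in N, time in s.
With the tool pointing down it reaches from about 0.4 to 0.875 m from the base axis. Payload 6.5 kg.
Tool frame: the origin (TCP) lies midway between the tips of the shut fingers; the grasp point (between the pads) lies 19 mm behind it; z points along the fingers, y is the line along which they close (so a half turn about z gives the same grasp; the last joint's range is limited). The gripper opens to 85 mm and grips with 20 to 120 N. Pads are 22 mm wide; open, the fingers measure 114 mm over their backs; the gripper's body (76 mm by 85 mm) begins 54 mm behind the grasp point. The pads swing forward as they close: fully open they stand 13 mm farther back than shut.
Start: joints at [-1.369, 0.536, -0.004, 1.538, 0.003, 1.067, -0.071], TCP at [0.172, 0.627, 0.231] pointing down, gripper open.
Joint ranges: [-2.7, 2.7], [-0.37, 2.16], [-1.27, 1.26], [0.24, 2.4], [-1.31, 4.45], [0.19, 1.91], [-2.76, 2.76]. Speed limits (rad/s): [2.39, 2.39, 3.14, 3.14, 3.14, 3.14, 3.14].

## Interface

Orientations are given as a unit quaternion [w, x, y, z].
In Python, from station import env, eyes, job_done gives the robot as it stands.
- The arm moves only by the tool apply_moves, never from a script. Its argument "moves" is text: rows parted by semicolons, each of 5 numbers parted by spaces: the opening, from 0 (shut) to 1 (fully open), then the shift along the tool's x, y, z in mm, then the turn about the tool's z in rad. In form: claw dx dy dz yaw; .... A call has exactly 8 rows; each row is the pose to reach, as a shift and turn from the pose commanded when the call began, along the tool's axes at that moment; what a row does not reach only later rows make up. A row lasts 1/10 s, in which the tool goes at most 50 mm and 8.59 degrees, less where a joint would pass 70% of its speed; a pose out of reach is approached as far as the arm can. A call with a gripper value outside its range is refused whole. The fingers move at their own pace and stop on an object; "force" is the grip in N (left out, the last holds). Time passes only in rows, so rows that repeat a pose let the fingers close, or fill a call up. It gives the time, the measured TCP pose, the force, the opening and the grip force at its end, in the units of the state.
- env.sense(): the state, without advancing time (a new reading comes with each control period).
- eyes.snapshot(name): name is "scene" or "top" or "wrist"; returns the picture (420x560x3 uint8, red, green, blue); there is no depth.
- eyes.camera_info(name): a dict with "fx", "fy", "cx", "cy" (pixels), "R" (3x3) and "t" (3): a world point X has camera coordinates R X + t. Camera axes: x right, y down, z forward; pixel columns grow to the right and rows downward; lengths in m; the calibration is good to about 2 mm. A picture is of the moment at which its call begins: read the wrist's pose just before it. camera_info takes no time and is no camera call; for the wrist camera it gives the pose at the moment of the call.
- job_done(): hands the job in; it is judged then, once.
The state is a dict: "clock": time; "qpos": joint angles; "joint_velocities": joint speeds; "tau": joint torques, N m; "tool_pos": TCP position; "tcp_rot": TCP orientation; "wrist_force": force on the tool from outside, world axes, zero at the start; "ft_torque": the same for the moment, N m; "opening": finger opening in m; "grasp_force": force on a finger pad.
Only numpy, scipy, OpenCV 4.12 (cv2) and the standard library are available. Lean on these libraries where they do the work, as an engineer would, in place of code of your own. Each camera call takes 0.05 s, during which the arm holds its last target. There are 200 camera calls.

## Task

Press the plunger of the tally counter all the way down to its stop to count one tray off. Then peel the top tray off the stack it sticks to by lifting its eared corner first, while the tail at the opposite corner still rests on the stack; the trays below must stay standing where they are, and the loose things around must be left alone. Finish holding the peeled tray in the gripper, level and still, about 10 cm above the middle of the light panel: do not put it down or let it go.

Things in the scene. Friction and masses are not known exactly. Their poses are not given: they have to be found in the camera images.
- top_tray: Black square moulded tray on top of the stack, 100 x 100 x 10 mm, 60 g. Origin: centre of its underside, 21 mm above the bench while stacked; x, y along its sides, z up. A 78 mm square boss, 3 mm deep, nests loosely below; flange 3 to 7 mm above the origin, rim top at 10 mm. Corner (+x, +y) carries an upright ear; corner (-x, -y) a level tail 10 mm wide, out to 92 mm from the centre.
- ear (a point): Middle of the pull ear on the top tray: upright rigid fin, 10 mm thick, 24 mm long along the tray's diagonal, ending 35 mm above the tray's origin (25 mm above its rim). The point is at (38, 38, 24) mm in the tray's frame, 54 mm from its centre line; axes as the tray's. Pinch it across its thickness: fingers closing level, square to the diagonal.
- ear_corner (a point): The tray's corner under the ear, at (50, 50, 3) mm in the tray's frame.
- tail_end (a point): Lower end of the tail, at (-65, -65, 3) mm in the tray's frame, 92 mm from its centre; it stays down during the peel. Two spring jaws on the block, 74 mm from the centre, grip the tail's lowest 3 mm by friction (7 N together). Lifted flat, the tray drags the block's tail end up with it; turned up about this point by 0.2 to 0.3 rad, the tail leaves the jaws and the tray is free.
- lower_trays: The rest of the stack: three black trays joined as one block, 100 x 100 x 24 mm, 0.42 kg, loose on the bench. Origin: centre of its underside, z up, axes as the top tray's. The top tray's flange rests on its rim, 24 mm above the bench. Its (-x, -y) corner has a ledge 16 mm wide under the tail, out to 96 mm from the centre, with a steel spring jaw on each side (26 mm high, 35 mm across both).
- counter: Tally counter fixed on the bench: grey box 80 x 66 x 36 mm with a row of small white counting windows in front and a plunger on top. Origin: centre of its underside.
- plunger (a joint): Travel of the counter's plunger in m: 0 up, 0.012 down at its stop. A spring pushes it back up: about 1.4 N to start, 5.6 N at the stop.
- plunger_head (a point): Centre of the top face of the plunger's black round head (36 mm across, 74 mm above the bench when up). It moves straight down with the plunger.
- panel_center (a point): Centre of the white top face of the light panel, a square 150 x 150 mm aluminium plate with a white diffuser, fixed on the bench; this point is 9 mm above the bench.
- flux_jar: Bystander: small white jar with a screw lid, 44 mm across, 44 mm high. Origin under its centre.
- loupe: Bystander: black stand loupe, 38 mm across, 32 mm high.
- kapton: Bystander: roll of amber tape lying flat, 78 mm across, 19 mm high.
- screw_tray: Bystander: open parts tray with screws, 74 x 104 x 22 mm.
- light_panel: The light panel itself: origin at the centre of its underside on the bench, 9 mm below panel_center; x and y along its sides.
There are look-alikes about, which are no part of the job. What is shaped like the counter but green is not meant.

How it is judged:
By the outcome, as a careful person would: the job done as asked, in the order asked, and still so for the second after the job is handed in, while the arm keeps its last pose, push and grip.
It also fails if it takes over 64 s, if anything falls off the work surface, if the arm or the gripper's body presses on something with over 40 N, if the wrist force passes 120 N, or if a joint passes its speed limit or range.

## Working session

There is one attempt and no reset: what is moved stays moved. The work goes in short steps, Python scripts to look and compute and a tool call to move; the robot and the scene stay as the last step left them, time stands still between calls to the robot, and variables do not carry over. Pictures are saved under pics/ and viewed, at most 10 in all, crops included, and the job is handed in when it is done.

Besides the shell and the picture viewer there is one more tool, called after "Emit:" as name(argument=value, ...) on one line, values as JSON. apply_moves: Moves the arm, as the interface text tells. Its arguments: {"type":"object","properties":{"moves":{"type":"string"},"force":{"type":"number"}},"required":["moves"]}

```bash
mkdir -p pics; ls; python3 - <<'E'
from station import env, eyes
import cv2,numpy as np
s=env.sense();print(s)
for n in("scene","top"):
    im=eyes.snapshot(n);cv2.imwrite(f"pics/{n}0.png",im[:,:,::-1])
    c=eyes.camera_info(n);print(n,c)
E
```

```text
pics
{'clock': 0.0, 'qpos': array([-1.36918323,  0.53717645, -0.00443601,  1.53885078,  0.00260564,
        1.0673143 , -0.07121456]), 'joint_velocities': array([-0.00154033, -0.00053016, -0.00132646,  0.00030284, -0.00068016,
        0.00022348,  0.00046443]), 'tau': array([-4.52063773e-06, -5.83426630e+01,  1.04859620e+00, -2.59095293e+01,
        1.23489663e-02,  9.73564078e-03, -4.67536580e-06]), 'tool_pos': array([0.17185974, 0.62621843, 0.23041517]), 'tcp_rot': array([-4.95153550e-05,  1.33478027e-01,  9.91051389e-01, -8.70168624e-04]), 'wrist_force': array([-0.08920872,  0.58739055, -0.45571745]), 'ft_torque': array([-0.01095651,  0.03123452,  0.00613609]), 'grasp_force': 0.0, 'opening': 0.08552360150724392}
scene {'fx': 390.6074286577806, 'fy': 390.6074286577806, 'cx': 277.54236915636204, 'cy': 211.4671730680566, 'R': array([[ 0.74903593, -0.66206731,  0.02473965],
       [-0.2953437 , -0.36709956, -0.88204876],
       [ 0.59305756,  0.65337951, -0.47050817]]), 't': array([-0.40760402,  0.23260617,  0.75942645])}
top {'fx': 426.40061326320057, 'fy': 426.40061326320057, 'cx': 278.4604478844552, 'cy': 212.47039729686992, 'R': array([[ 0.01681743, -0.99985733, -0.00157918],
       [-0.97804071, -0.0161223 , -0.20778944],
       [ 0.20773433,  0.00503898, -0.9781723 ]]), 't': array([-0.03911211,  0.56956368,  1.36706796])}
```

View pics/scene0.png

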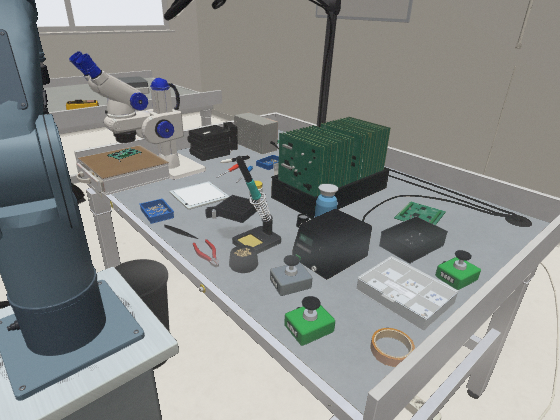

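View pics/top0.png

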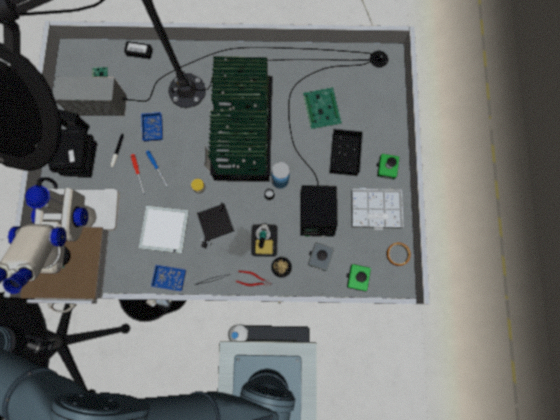

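Scene view: grey counter at (291,274), green look-alikes at (310,320) and (458,270). Top view: grey counter at (321,255), greens at (389,165) and (359,277); black square stack at (216,223) with a tail near (205,244); light panel at (163,228). The black boxes at (346,152) and (318,210) are bigger and have no tail. The grey counter and the tailed square fit the description; confirming in a crop.

```bash
cat > h.py <<'E'
import cv2,numpy as np
from scipy.spatial.transform import Rotation as Ro
from station import env,eyes
def ray(c,u,v,z):
    C=-c['R'].T@c['t']; d=c['R'].T@np.array([(u-c['cx'])/c['fx'],(v-c['cy'])/c['fy'],1])
    return C+d*(z-C[2])/d[2]
def proj(c,X):
    p=c['R']@np.array(X)+c['t']; return np.array([c['cx']+c['fx']*p[0]/p[2],c['cy']+c['fy']*p[1]/p[2]])
def tri(obs):
    A=[];b=[]
    for c,u,v in obs:
        C=-c['R'].T@c['t']; d=c['R'].T@np.array([(u-c['cx'])/c['fx'],(v-c['cy'])/c['fy'],1]);d/=np.linalg.norm(d)
        P=np.eye(3)-np.outer(d,d);A.append(P);b.append(P@C)
    return np.linalg.lstsq(np.vstack(A),np.hstack(b),rcond=None)[0]
def tool():
    s=env.sense();q=s['tcp_rot'];return s,Ro.from_quat([q[1],q[2],q[3],q[0]])
E
python3 - <<'E'
from h import *
t=cv2.imread('pics/top0.png');s=cv2.imread('pics/scene0.png')
def crop(im,u,v,w,h):
    return cv2.resize(im[v-h//2:v+h//2,u-w//2:u+w//2],(400,300),interpolation=cv2.INTER_CUBIC)
a=crop(t,216,224,68,50);b=crop(t,321,255,68,50);c=crop(s,235,207,80,60);d=crop(s,291,272,80,60)
cv2.imwrite('pics/c1.png',np.vstack([np.hstack([a,b]),np.hstack([c,d])]))
ct=eyes.camera_info('top')
for n,u,v,z in(("panel",163,228,.009),("stack",216,223,.03),("counterhead",321,255,.074),("iron",264,240,.05)):print(n,ray(ct,u,v,z).round(3))
# blobs
hsv=cv2.cvtColor(t,cv2.COLOR_BGR2HSV)
m=((hsv[...,2]>190)).astype(np.uint8);m[:, :130]=0;m[:200]=0;m[260:]=0;m[:,200:]=0
cs,_=cv2.findContours(m,0,2);k=max(cs,key=cv2.contourArea);r=cv2.minAreaRect(k);print('panel',r)
m=((hsv[...,2]<65)).astype(np.uint8);m[:, :190]=0;m[:195]=0;m[255:]=0;m[:,242:]=0
cs,_=cv2.findContours(m,0,2);k=max(cs,key=cv2.contourArea);r=cv2.minAreaRect(k);print('stack',r,cv2.contourArea(k))
E
```

```text
panel [0.52  0.367 0.009]
stack [0.536 0.182 0.03 ]
counterhead [ 0.428 -0.17   0.074]
iron [0.478 0.017 0.05 ]
panel ((162.97463989257812, 228.65721130371094), (37.16484832763672, 37.992855072021484), 9.162346839904785)
stack ((213.0415802001953, 225.48416137695312), (34.48704528808594, 35.24353790283203), 69.14553833007812) 800.5
```

View pics/c1.png

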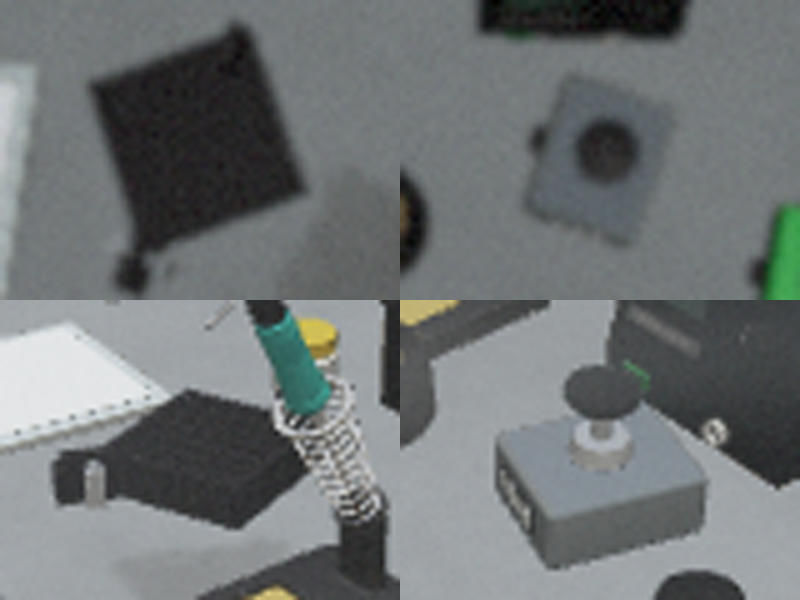

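The crop confirms it. The top-left panel shows the tray with the tail at top px (204,245) and the ear corner at (223,204). On the right is the grey counter with its round head at top px (322,256) and scene px (291.6,260), and it isn't green.

```bash
python3 - <<'E'
from h import *
ct=eyes.camera_info('top');cs=eyes.camera_info('scene')
print('head',tri([(ct,322.2,255.8),(cs,291.6,260)]).round(4),ray(ct,322.2,255.8,.074).round(4),ray(cs,291.6,260,.074).round(4))
print('panel',ray(ct,162.97,228.66,.009).round(4))
for n,u,v,z in(('tail',204.4,245.2,.026),('left',197.6,213.5,.031),('right',233.9,231.3,.031),('earTop',222.8,204.1,.056),('tailcorner',205.5,240.7,.031)):print(n,ray(ct,u,v,z).round(4))
print('irontop',tri([(ct,264,229),(cs,239,158)]).round(3))
print('rack near corners',[ray(cs,u,v,0).round(3) for u,v in((272,203),(298,208),(388,178))])
print('jar?',ray(ct,197,186,.03).round(3))
E
```

```text
head [ 0.4271 -0.1749  0.0715] [ 0.4259 -0.1739  0.074 ] [ 0.4257 -0.178   0.074 ]
panel [0.5174 0.3671 0.009 ]
tail [0.4603 0.2184 0.026 ]
left [0.5681 0.2465 0.031 ]
right [0.5086 0.1202 0.031 ]
earTop [0.5967 0.1584 0.056 ]
tailcorner [0.475  0.2147 0.031 ]
irontop [0.462 0.022 0.248]
rack near corners [array([0.67 , 0.169, 0.   ]), array([0.712, 0.091, 0.   ]), array([1.149, 0.054, 0.   ])]
jar? [0.666 0.254 0.03 ]
```

Emit:
apply_moves(moves="0 -37 -29 -20 0; 0 -74 -58 -40 0; 0 -111 -87 -60 0; 0 -148 -116 -80 0; 0 -185 -145 -100 0; 0 -222 -174 -115 0; 0 -259 -203 -125 0; 0 -296 -232 -130 0", force=30)

```text
clock: 0.9
tool_pos: [0.397, 0.3233, 0.3623]
tcp_rot: [0.0, 0.133, 0.991, 0.001]
wrist_force: [0.7, 0.2, -0.3]
opening: -0.0002
grasp_force: 0.0
```

Emit:
apply_moves(moves="0 -18 -43 0 0; 0 -36 -86 0 0; 0 -54 -129 0 0; 0 -72 -172 0 0; 0 -90 -215 0 0; 0 -108 -258 0 0; 0 -127 -301 0 0; 0 -136 -348 0 0")

```text
clock: 1.7
tool_pos: [0.4353, -0.0486, 0.3612]
tcp_rot: [0.0, 0.133, 0.991, -0.0]
wrist_force: [1.9, -0.4, -0.1]
opening: -0.0002
grasp_force: 0.0
```

Emit:
apply_moves(moves="0 -8 -42 0 0; 0 -17 -84 10 0; 0 -25 -126 30 0; 0 -25 -126 75 0; 0 -25 -126 120 0; 0 -25 -126 165 0; 0 -25 -126 200 0; 0 -25 -126 225 0")

```text
clock: 2.5
tool_pos: [0.4243, -0.1744, 0.1338]
tcp_rot: [-0.002, 0.134, 0.991, -0.0]
wrist_force: [0.2, 0.5, -0.2]
opening: 0.0002
grasp_force: 0.0
```

```bash
python3 - <<'E'
from h import *
s=env.sense();print(s['tool_pos'])
c=eyes.camera_info('wrist');im=eyes.snapshot('wrist');s2=eyes.snapshot('scene')
cv2.imwrite('pics/w1.png',np.hstack([cv2.resize(im,(400,300)),cv2.resize(s2[200:320,210:370],(400,300))])[:,:,::-1])
print('tip px',proj(c,s['tool_pos']),'head px',proj(c,[.4265,-.1755,.074]), c['fx'])
cs=eyes.camera_info('scene');print('scene tip',(proj(cs,s['tool_pos'])-[210,200])*2.5+[400,0])
E
```

```text
[ 0.42432683 -0.17444956  0.13381004]
tip px [274.33154981 261.87321732] head px [273.98945145 229.09936739] 298.55085352790627
scene tip [602.85263035  91.0627659 ]
```

View pics/w1.png

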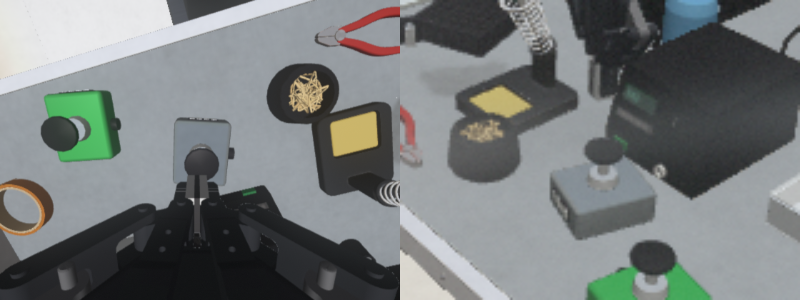

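The wrist view shows the grey counter's head at about (283,225), just ahead of the shut fingertips at (277,259). I'll refine its position.

```bash
python3 - <<'E'
from h import *
c=eyes.camera_info('wrist')
im=cv2.resize(cv2.imread('pics/w1.png')[:,:400],(560,420));g=cv2.cvtColor(im,6)
m=(g<70).astype(np.uint8)[200:246,255:310]
r=np.argwhere(m[:40]);rows=[(v+200,np.flatnonzero(x).min()+255,np.flatnonzero(x).max()+255) for v,x in enumerate(m) if x.any()]
print(rows[::4])
print(ray(c,283,225,.074))
E
```

```text
[(208, np.int64(288), np.int64(289)), (212, np.int64(268), np.int64(297)), (216, np.int64(264), np.int64(300)), (220, np.int64(261), np.int64(303)), (224, np.int64(260), np.int64(304)), (228, np.int64(259), np.int64(305)), (232, np.int64(259), np.int64(305)), (236, np.int64(259), np.int64(304)), (240, np.int64(262), np.int64(303)), (244, np.int64(264), np.int64(300))]
[ 0.42383487 -0.16804735  0.074     ]
```

Emit:
apply_moves(moves="0 0 3 25 0; 0 0 3 45 0; 0 0 3 58 0; 0 0 3 65 0; 0 0 3 70 0; 0 0 3 74 0; 0 0 3 77 0; 0 0 3 77 0")

```text
clock: 3.4
tool_pos: [0.427, -0.172, 0.0611]
tcp_rot: [0.0, 0.134, 0.991, 0.001]
wrist_force: [-6.1, 4.5, 27.8]
opening: -0.0001
grasp_force: 13.8
```

Emit:
apply_moves(moves="0 0 0 -45 0; 0 0 0 -92 0; 0 0 0 -140 0; 0 0 0 -188 0; 0 0 0 -236 0; 0 0 0 -284 0; 0 -5 20 -315 0; 0 -20 60 -325 0")

```text
clock: 4.2
tool_pos: [0.4625, -0.1224, 0.389]
tcp_rot: [0.004, 0.137, 0.991, 0.001]
wrist_force: [1.1, -0.9, -0.4]
opening: 0.0
grasp_force: 0.0
```

Emit:
apply_moves(moves="0 -5 43 0 0; 0 -10 87 0 0; 0 -14 131 0 0.04; 0 -19 175 0 0.08; 0.3 -24 219 0 0.12; 0.5 -29 263 0 0.166; 0.5 -33 305 0 0.166; 0.5 -33 305 40 0.166")

```text
clock: 5.0
tool_pos: [0.5781, 0.1743, 0.3479]
tcp_rot: [0.004, 0.211, 0.977, 0.004]
wrist_force: [0.6, 0.2, -1.4]
opening: 0.0428
grasp_force: 0.0
```

Emit:
apply_moves(moves="0.5 0 0 40 0; 0.5 0 0 80 0; 0.5 0 0 120 0; 0.5 0 0 155 0; 0.5 0 0 180 0; 0.5 0 0 200 0; 0.5 0 0 200 0; 0.5 0 0 200 0")

```text
clock: 5.8
tool_pos: [0.5748, 0.1659, 0.145]
tcp_rot: [0.0, 0.215, 0.977, 0.0]
wrist_force: [-0.4, 0.5, 0.2]
opening: 0.0425
grasp_force: 0.0
```

```bash
python3 - <<'E'
from h import *
s=env.sense();print(s['tool_pos'],s['tcp_rot'],s['opening'])
c=eyes.camera_info('wrist');im=eyes.snapshot('wrist')
cv2.imwrite('pics/w2.png',im[:,:,::-1])
np.save('c2.npy',c,allow_pickle=True)
for n,p in(('tip',s['tool_pos']),('ear',[.587,.160,.056]),('tail',[.46,.218,.026])):print(n,proj(c,p))
E
```

```text
[0.57483586 0.1659141  0.14499965] [3.90920871e-04 2.15287843e-01 9.76550555e-01 7.78558784e-05] 0.0425293714340029
tip [274.55847818 262.04751233]
ear [274.44073652 230.146738  ]
tail [273.40500448  51.49400874]
```

View pics/w2.png

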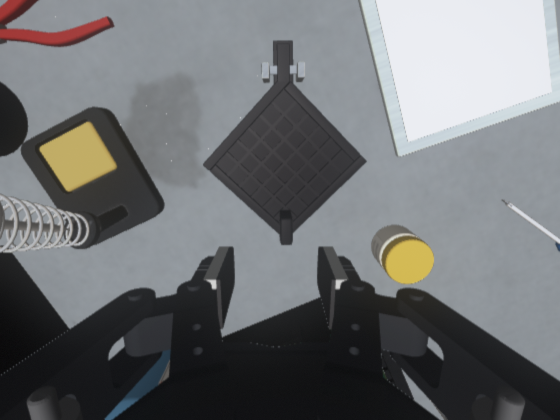

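The wrist view shows the tray with its tail end at (283,41) between the steel jaws at (266,72)/(301,72). The fin runs from (286,212) to (286,243), and the side corners are at (205,163) and (366,159). The yellow-lidded jar at (405,257) is near the right finger.

```bash
python3 - <<'E'
from h import *
c=np.load('c2.npy',allow_pickle=True).item()
s,R=tool();T=s['tool_pos']
for n,u,v,z in(('tailend',283,41,.028),('L',205,163,.031),('Rr',366,159,.031),('tailcorner',283,82,.031),('earIn',286,211,.056),('earOut',286,241,.056),('jar',408,260,.044),('jarR',433,262,.044),('jarL',380,260,.044),('padmidcheck',276,250,.145),
 ('P1',399,155,.009)):
    p=ray(c,u,v,z);print(n,p.round(4),'tool mm',(R.inv().apply(p-T)*1000).round(1))
E
```

```text
tailend [0.4568 0.2278 0.028 ] tool mm [133.7   6.  117.4]
L [0.5148 0.1279 0.031 ] tool mm [ 39.1 -60.2 114.5]
Rr [0.5696 0.2542 0.031 ] tool mm [ 42.5  77.4 114.7]
tailcorner [0.4843 0.2152 0.031 ] tool mm [103.5   6.1 114.5]
earIn [0.5761 0.1754 0.056 ] tool mm [ 3.4  8.6 89.6]
earOut [0.5997 0.1647 0.056 ] tool mm [-22.5   8.9  89.7]
jar [0.6663 0.2542 0.044 ] tool mm [-45.3 118.1 101.9]
jarR [0.6776 0.2739 0.044 ] tool mm [-47.2 140.7 101.9]
jarL [0.6558 0.2316 0.044 ] tool mm [-45.3  93.2 101.8]
padmidcheck [0.569  0.1694 0.145 ] tool mm [7.2 0.4 0.6]
P1 [0.5837 0.2883 0.009 ] tool mm [ 44.  114.3 136.7]
```

Emit:
apply_moves(moves="0.5 -6 4 10 -0.02; 0.5 -11 7 25 -0.02; 0.5 -11 7 40 -0.02; 0.5 -11 7 52 -0.02; 0.5 -11 7 62 -0.02; 0.5 -11 7 66 -0.02; 0.5 -11 7 68 -0.02; 0.5 -11 7 68 -0.02")

```text
clock: 6.65
tool_pos: [0.5874, 0.1677, 0.0763]
tcp_rot: [0.0, 0.205, 0.979, 0.0]
wrist_force: [-0.4, -0.1, 0.4]
opening: 0.0428
grasp_force: 0.0
```

```bash
python3 - <<'E'
from h import *
s=env.sense();print(s['tool_pos'],s['tcp_rot'],s['opening'],s['wrist_force'])
c=eyes.camera_info('wrist');im=eyes.snapshot('wrist');t=eyes.snapshot('top')
a=im[150:300,180:380];b=t[195:245,182:249]
cv2.imwrite('pics/w3.png',np.hstack([cv2.resize(a,(500,375)),cv2.resize(b,(300,375))])[:,:,::-1])
np.save('c2.npy',c,allow_pickle=True)
for n,p in(('tip',s['tool_pos']),):print(n,proj(c,p),(proj(c,p)-[180,150])*2.5)
E
```

```text
[0.58737311 0.1677105  0.07632783] [8.81378354e-05 2.05411631e-01 9.78675663e-01 1.22906840e-05] 0.042753476927951374 [-0.38772347 -0.0754652   0.44465636]
tip [274.53503407 262.02203306] [236.33758517 280.05508265]
```

View pics/w3.png

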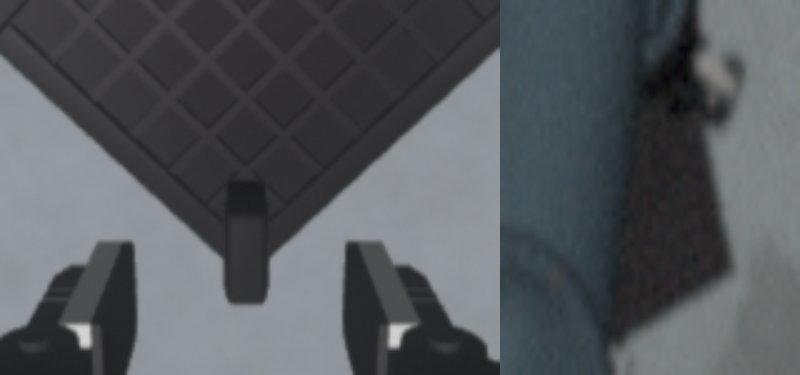

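The enlarged view shows the fin's top face spanning crop (225–268, 212–303), with the pads' inner faces at 136 and 344. So the fin is about 2 px right of the finger mid-line and slightly inward.

```bash
python3 - <<'E'
from h import *
c=np.load('c2.npy',allow_pickle=True).item()
s,R=tool();T=s['tool_pos']
print(-c['R'].T@c['t'])
for u,v in((246,212),(246,303),(225,260),(268,260)):
    p=ray(c,180+u/2.5,150+v/2.5,.056);print(p.round(4),'tool mm',(R.inv().apply(p-T)*1000).round(1))
E
```

```text
[0.52554616 0.19521535 0.21960541]
[0.5813 0.1728 0.056 ] tool mm [ 7.9  2.  20.8]
[0.6026 0.1635 0.056 ] tool mm [-15.4   2.   20.8]
[0.5903 0.1634 0.056 ] tool mm [-4.2 -3.  20.8]
[0.5944 0.1728 0.056 ] tool mm [-4.2  7.2 20.8]
```

Emit:
apply_moves(moves="0.5 -4 2 8 0; 0.5 -4 2 18 0; 0.5 -4 2 28 0; 0.5 -4 2 36 0; 0.5 -4 2 39 0; 0.3 -4 2 39 0; 0.2 -4 2 39 0; 0.15 -4 2 39 0", force=20)

```text
clock: 7.55
tool_pos: [0.5921, 0.168, 0.0377]
tcp_rot: [0.0, 0.205, 0.979, 0.0]
wrist_force: [0.6, 0.4, -0.3]
opening: 0.0127
grasp_force: 0.0
```

Emit:
apply_moves(moves="0.12 0 0 0 0; 0.08 0 0 0 0; 0 0 0 0 0; 0 0 0 0 0; 0 0 0 0 0; 0 0 0 0 0; 0 0 0 0 0; 0 0 0 0 0", force=20)

```text
clock: 8.35
tool_pos: [0.5921, 0.1679, 0.0378]
tcp_rot: [0.0, 0.205, 0.979, 0.0]
wrist_force: [-0.5, -0.1, 5.7]
opening: 0.0093
grasp_force: 22.7
```

Emit:
apply_moves(moves="0 0.2 0 -2 0; 0 0.5 0 -4 0; 0 0.9 0 -6 0; 0 1.3 0 -8 0; 0 1.8 0 -10 0; 0 2.3 0 -12 0; 0 2.9 0 -14.5 0; 0 2.9 0 -14.5 0")

```text
clock: 9.15
tool_pos: [0.5888, 0.1694, 0.052]
tcp_rot: [-0.0, 0.205, 0.979, 0.0]
wrist_force: [-1.3, 0.5, -1.7]
opening: 0.0092
grasp_force: 21.6
```

```bash
python3 - <<'E'
from h import *
s=env.sense();print(s['tool_pos'],s['tcp_rot'],s['opening'],s['wrist_force'],s['ft_torque'])
a=eyes.snapshot('wrist');b=eyes.snapshot('scene')[177:237,195:275]
cv2.imwrite('pics/w4.png',np.hstack([cv2.resize(a[20:320,80:480],(400,300)),cv2.resize(b,(400,300),interpolation=2)])[:,:,::-1])
E
```

```text
[0.58877651 0.16944859 0.05202724] [-2.41834322e-04  2.05253478e-01  9.78708809e-01  1.36660918e-04] 0.009187042917113898 [-1.25063794  0.51300887 -1.7049516 ] [-0.07563996 -0.06836984  0.04212854]
```

View pics/w4.png

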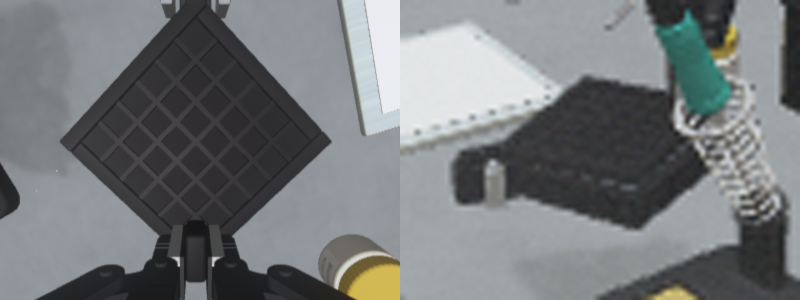

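Wrist view: the fin is held between the pads at (195,245), and the tail is still in the jaws at (195,5). In the scene view a gap is opening under the ear side while the tail stays down at (470,175), so the peel is working.

Emit:
apply_moves(moves="0 0.6 0 -2.5 0; 0 1.3 0 -5 0; 0 2.1 0 -7.5 0; 0 2.9 0 -10 0; 0 3.8 0 -12.5 0; 0 4.7 0 -15 0; 0 5.7 0 -17.5 0; 0 6.6 0 -20 0")

```text
clock: 10.05
tool_pos: [0.583, 0.1718, 0.0721]
tcp_rot: [0.0, 0.205, 0.979, 0.0]
wrist_force: [-1.2, 0.6, -0.2]
opening: 0.0095
grasp_force: 21.8
```

Emit:
apply_moves(moves="0 0.9 0 -2 0; 0 1.8 0 -4 0; 0 2.7 0 -6 0; 0 3.6 0 -8 0; 0 4.6 0 -10 0; 0 5.6 0 -12 0; 0 5.6 0 -12 0; 0 5.6 0 -12 0")

```text
clock: 10.85
tool_pos: [0.5779, 0.1741, 0.0838]
tcp_rot: [0.0, 0.205, 0.979, 0.0]
wrist_force: [-0.3, -0.2, -0.7]
opening: 0.0094
grasp_force: 21.8
```

```bash
python3 - <<'E'
from h import *
s=env.sense();print(s['tool_pos'],s['tcp_rot'],s['opening'],s['wrist_force'],s['ft_torque'])
a=eyes.snapshot('wrist');b=eyes.snapshot('scene')[177:237,195:275]
cv2.imwrite('pics/w5.png',np.hstack([cv2.resize(a[20:320,80:480],(400,300)),cv2.resize(b,(400,300),interpolation=2)])[:,:,::-1])
E
```

```text
[0.57792941 0.17405697 0.08384652] [5.43560876e-05 2.05369736e-01 9.78684458e-01 3.35156727e-05] 0.009388389086380783 [-0.28802888 -0.15094659 -0.69210816] [-0.02067224 -0.01183629 -0.02430606]
```

View pics/w5.png

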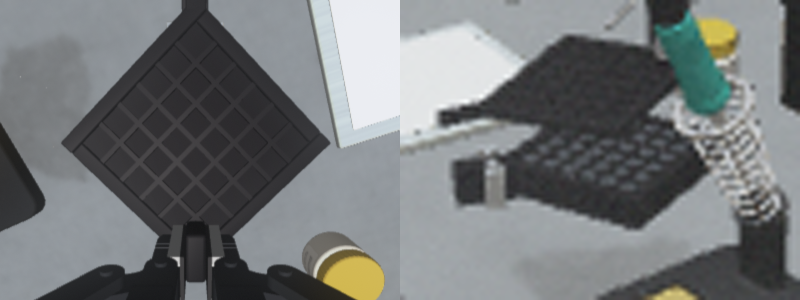

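Wrist view: the tray is held at the fin at (195,250), with corners at (62,142) and (330,142). Scene view: the tray is clear of the block, with its tail at (450,115) above the jaws at (490,180), and the block still stands in place. I'll lift it clear and measure its tilt.

Emit:
apply_moves(moves="0 0 0 -3 0; 0 0 0 -8 0; 0 0 0 -15 0; 0 0 0 -24 0; 0 0 0 -34 0; 0 0 0 -43 0; 0 0 0 -48 0; 0 0 0 -50 0", force=30)

```text
clock: 11.75
tool_pos: [0.5783, 0.1741, 0.1347]
tcp_rot: [0.0, 0.205, 0.979, 0.0]
wrist_force: [-0.6, -0.2, -1.0]
opening: 0.009
grasp_force: 33.5
```

```bash
cat > tilt.py <<'E'
from h import *
from scipy.optimize import least_squares
def measure(tag):
    s,R=tool();T=s['tool_pos'];c=eyes.camera_info('wrist');im=eyes.snapshot('wrist')
    g=cv2.GaussianBlur(cv2.cvtColor(im,cv2.COLOR_RGB2GRAY),(3,3),0)
    m=(g<85).astype(np.uint8);m[225:]=0
    n,l,st,_=cv2.connectedComponentsWithStats(m);k=l[150,275];m=(l==k)
    cols=np.array([[v,*np.flatnonzero(m[v])[[0,-1]]] for v in range(420) if m[v].any()])
    # straight edge fits -> corners
    iL=cols[:,1].argmin();iR=cols[:,2].argmax();vL,vR=cols[iL,0],cols[iR,0]
    def fit(j,v0,v1):
        q=cols[(cols[:,0]>v0)&(cols[:,0]<v1)];return np.polyfit(q[:,0],q[:,j],1)
    X=lambda a,b:((b[1]-a[1])/(a[0]-b[0]))
    a,b=fit(1,vL-90,vL-12),fit(1,vL+10,222);d,e=fit(2,vR-90,vR-12),fit(2,vR+10,222)
    vl,vr,vt=X(a,b),X(d,e),X(a,d)
    px=np.array([[np.polyval(a,vl),vl],[np.polyval(d,vr),vr],[np.polyval(a,vt),vt]])
    W=141.4/2e3
    P=np.array([[0,-W,0],[0,W,0],[W,0,0]]) # tool-aligned, tray centre rim
    def f(p):
        Q=Ro.from_euler('zyx',[p[4],p[3],p[5]]).apply(P)+p[:3]
        return np.ravel([proj(c,T+R.apply(q)) for q in Q]-px)
    o=least_squares(f,[.05,0,0,0,0,0],x_scale=[.1,.1,.1,1,1,1])
    # constrained: no roll
    o2=least_squares(lambda p:f([*p,0]),[.05,0,0,0,0])
    print(tag,'z',T[2].round(4),'open',s['opening'].round(4),'px',px.round(1).tolist());print('full',(o.x*1000).round(1));print('noroll',(o2.x*1000).round(1),'res',np.abs(o2.fun).max().round(2))
    q=Ro.from_euler('zyx',[o2.x[4],o2.x[3],0]).apply([.092,0,-.007])+o2.x[:3];print('tail end world',(T+R.apply(q)).round(4),'centre',(T+R.apply(o2.x[:3])).round(4))
    return im
if __name__=='__main__':
    import sys;im=measure(sys.argv[1]);cv2.imwrite('pics/'+sys.argv[1]+'.png',im[:,:,::-1])
E
python3 tilt.py t1; python3 -c "
from h import *
s=env.sense();print(s['tool_pos'],s['wrist_force'],s['ft_torque'],s['grasp_force'])"
```

```text
[0.57817313 0.17415248 0.13451486] [-0.85273682  1.40717307 -0.26078263] [-0.02113208 -0.02981506  0.03180312] 33.49739849567413Traceback (most recent call last):
  File "tilt.py", line 29, in <module>
    import sys;im=measure(sys.argv[1]);cv2.imwrite('pics/'+sys.argv[1]+'.png',im[:,:,::-1])
                  ~~~~~~~^^^^^^^^^^^^^
  File "tilt.py", line 25, in measure
    print(tag,'z',T[2].round(4),'open',s['opening'].round(4),'px',px.round(1).tolist());print('full',(o.x*1000).round(1));print('noroll',(o2.x*1000).round(1),'res',np.abs(o2.fun).max().round(2))
                                       ^^^^^^^^^^^^^^^^^^
AttributeError: 'float' object has no attribute 'round'
```

```bash
sed -i "s/s\['opening'\].round(4)/s['opening']/" tilt.py; python3 tilt.py t1
```

```text
t1 z 0.1345 open 0.00905351817785452 px [[140.7, 162.5], [409.0, 162.7], [275.8, 17.0]]
full [  49.9    0.6   15.  -117.9    2.2   13.9]
noroll [  49.9    0.3   15.  -117.7    2.3] res 0.39
tail end world [0.4483 0.2318 0.1156] centre [0.5326 0.1945 0.1195]
```

View pics/t1.png

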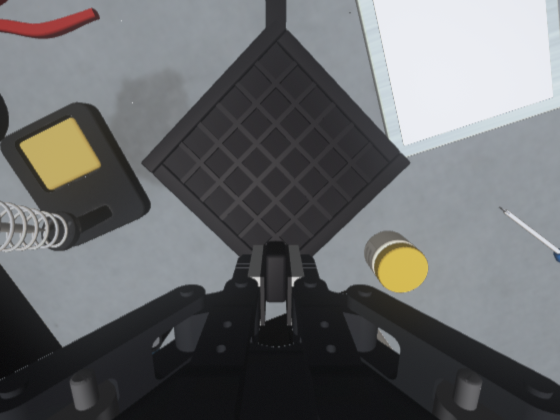

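The tray fits at 0.12 rad, tail low, relative to the tool; its corners are at (141,162) and (409,163) with the tail at (276,17). Yaw is the only turn allowed, so I'll move over the fixed panel and touch the tail lightly while lowering. That should pivot the fin level in the pads before the final lift.

Emit:
apply_moves(moves="0 3 8 0 0; 0 10 25 0 0; 0 20 50 0 0; 0 31 77 0 0; 0 42 104 0 0; 0 52 130 0 0; 0 58 145 0 0; 0 61 152 0 0", force=30)

```text
clock: 12.65
tool_pos: [0.5821, 0.3409, 0.1332]
tcp_rot: [-0.0, 0.204, 0.979, 0.0]
wrist_force: [0.0, 0.8, -1.1]
opening: 0.009
grasp_force: 33.5
```

Emit:
apply_moves(moves="0 0 0 5 0; 0 0 0 15 0; 0 0 0 28 0; 0 0 0 42 0; 0 0 0 54 0; 0 0 0 62 0; 0 0 0 66 0; 0 0 0 66 0", force=20)

```text
clock: 13.45
tool_pos: [0.5829, 0.3375, 0.0671]
tcp_rot: [-0.0, 0.205, 0.979, -0.0]
wrist_force: [0.5, 0.7, -1.2]
opening: 0.0097
grasp_force: 33.6
```

```bash
sed -i 's/\[.092,0,-.007\]/[.092,0,.007]/' tilt.py; python3 tilt.py t2; python3 - <<'E'
from h import *
s,R=tool();print(s['tool_pos'],s['wrist_force'])
im=cv2.imread('pics/t2.png');a=eyes.snapshot('top')[:,:,::-1][170:290,100:260]
cv2.imwrite('pics/t2b.png',np.hstack([cv2.resize(im,(400,300)),cv2.resize(a,(400,300))]))
E
```

```text
t2 z 0.0671 open 0.009653844141757685 px [[141.5, 162.5], [408.3, 162.1], [275.7, 19.9]]
full [  50.     0.8   16.  -150.7    0.7   18.5]
noroll [  50.     0.4   16.  -150.3    0.6] res 0.48
tail end world [0.455  0.3941 0.0305] centre [0.5373 0.3579 0.0512]
[0.58331844 0.33772742 0.06779197] [-0.15008651 -0.24451511 -1.23036307]
```

View pics/t2b.png

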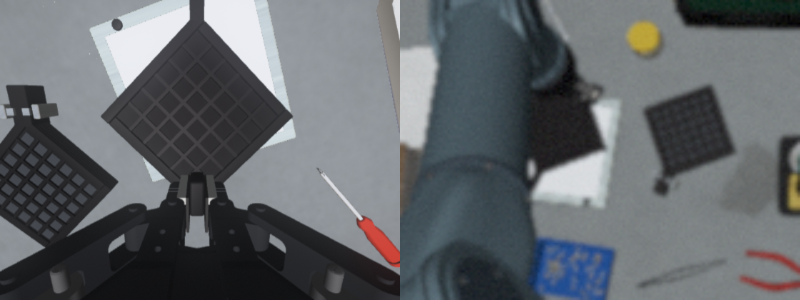

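Wrist half: the tray is held over the panel with its tail at (197,10), and the block is intact at lower left. Top half: block standing at (690,130), tail jaw at (662,187), jar and tools untouched. Next is the light touch to level the tray.

Emit:
apply_moves(moves="0 0 0 6 0; 0 0 0 13 0; 0 0 0 18 0; 0 0 0 21 0; 0 -0.4 0 24 0; 0 -0.8 0 27 0; 0 -1.2 0 29 0; 0 -1.2 0 29 0", force=20)

```text
clock: 14.35
tool_pos: [0.5845, 0.3372, 0.0389]
tcp_rot: [0.0, 0.206, 0.979, 0.0]
wrist_force: [0.3, -0.9, 1.7]
opening: 0.0089
grasp_force: 33.9
```

```bash
python3 tilt.py t3; python3 -c "
from h import *
s=env.sense();print(s['tool_pos'],s['wrist_force'],s['ft_torque'],s['grasp_force'])"
```

```text
t3 z 0.0389 open 0.008905590962089675 px [[141.1, 162.3], [408.7, 161.7], [275.5, 16.7]]
full [  50.2    0.7   15.5 -118.    -0.7   14. ]
noroll [  50.2    0.4   15.5 -117.8   -0.6] res 0.39
tail end world [0.4558 0.3941 0.0056] centre [0.5387 0.3577 0.0234]
[0.58454354 0.33724651 0.03906314] [0.2375123  0.46532663 0.63641952] [0.04113272 0.20223324 0.02829284] 33.842284083366394
```

Emit:
apply_moves(moves="0 -0.4 0 2 0; 0 -0.8 0 4 0; 0 -1.2 0 6 0; 0 -1.5 0 7.5 0; 0 -1.8 0 9 0; 0 -2 0 10.5 0; 0 -2.2 0 12 0; 0 -2.2 0 12 0")

```text
clock: 15.2
tool_pos: [0.5864, 0.3363, 0.0267]
tcp_rot: [0.0, 0.206, 0.979, 0.0]
wrist_force: [1.6, -0.1, 2.7]
opening: 0.0088
grasp_force: 34.3
```

```bash
python3 tilt.py t4; python3 -c "
from h import *
s=env.sense();print(s['tool_pos'],s['wrist_force'],s['ft_torque'],s['grasp_force'])"
```

```text
t4 z 0.0267 open 0.008823034100023554 px [[135.6, 157.6], [414.4, 157.3], [275.8, -2.4]]
full [ 53.1   0.6   9.8 -13.2   0.1  10.7]
noroll [ 53.1   0.4   9.8 -13.    0.7] res 0.38
tail end world [0.4538 0.3951 0.0087] centre [0.5379 0.3581 0.0169]
[0.58635763 0.33637543 0.02672629] [ 2.02057618 -0.89852522  2.79135438] [-0.03722996 -0.14735424 -0.0010266 ] 34.29080843925476
```

Emit:
apply_moves(moves="0 0 0 0 0; 0 0 0 0 0; 0 0 0 0 0; 0 0 0 0 0; 0 0 0 0 0; 0 0 0 -1 0; 0 0 0 -3 0; 0 0 0 -6 0", force=60)

```text
clock: 16.05
tool_pos: [0.585, 0.3364, 0.0321]
tcp_rot: [-0.001, 0.205, 0.979, -0.001]
wrist_force: [-0.8, 0.7, 0.1]
opening: 0.0084
grasp_force: 63.8
```

Emit:
apply_moves(moves="0 0 0 -6 0; 0 2 0 -16 0; 0 5 1 -30 0; 0 9 2 -46 0; 0 13 3 -62 0; 0 17 5 -78 0; 0 20 6 -89 0; 0 21 6 -93 0")

```text
clock: 16.85
tool_pos: [0.5698, 0.3514, 0.1277]
tcp_rot: [0.001, 0.205, 0.979, 0.001]
wrist_force: [-0.3, 0.4, -0.3]
opening: 0.0089
grasp_force: 63.8
```

```bash
python3 tilt.py t5; python3 -c "
from h import *
s=env.sense();print(s['tool_pos'],s['wrist_force'],s['ft_torque'],s['grasp_force'])"
```

```text
t5 z 0.1277 open 0.008945861534242445 px [[136.1, 157.4], [414.8, 157.6], [276.2, -1.3]]
full [ 53.1   0.7   9.8 -28.3   1.2   6.6]
noroll [ 53.1   0.6   9.8 -28.2   1.6] res 0.23
tail end world [0.4374 0.4103 0.1082] centre [0.5214 0.3733 0.1179]
[0.56966882 0.35108489 0.12742666] [-0.18946332  0.40899749 -0.34969241] [-0.02517789 -0.06238189 -0.01051693] 63.7951397895813
```

Emit:
apply_moves(moves="0 0 0 0 0; 0 0 0 0 0; 0 0 0 0 0; 0 0 0 0 0; 0 0 0 0 0; 0 0 0 0 0; 0 0 0 0 0; 0 0 0 0 0")

```text
clock: 17.7
tool_pos: [0.5695, 0.3503, 0.1258]
tcp_rot: [0.0, 0.205, 0.979, 0.0]
wrist_force: [-0.3, -0.4, -0.9]
opening: 0.0083
grasp_force: 63.8
```

```bash
python3 - <<'E'
from h import *
s=cv2.imread('pics/scene0.png');cs=eyes.camera_info('scene')
g=cv2.cvtColor(s,6);m=(g>185).astype(np.uint8)
n,l,st,_=cv2.connectedComponentsWithStats(m);k=l[193,200];print(k,st[k])
c=max(cv2.findContours((l==k).astype(np.uint8),0,2)[0],key=cv2.contourArea)
q=cv2.approxPolyDP(cv2.convexHull(c),5,True)[:,0];P=np.array([ray(cs,*p,.009) for p in q]);print(q.tolist(),P.round(3).tolist(),P.mean(0))
def st_(im,bgr):
    h=cv2.cvtColor(im,6);m=(h<65).astype(np.uint8);m[:208]=0;m[255:]=0;m[:,:190]=0;m[:,242:]=0
    c=max(cv2.findContours(m,0,2)[0],key=cv2.contourArea);return cv2.minAreaRect(c)
a=cv2.cvtColor(s,6)[185:240,200:245].astype(np.float32);b=cv2.cvtColor(eyes.snapshot('scene'),7)[185:240,200:245].astype(np.float32)
J=lambda x:x[15:35,0:25] # jaw/ledge region
print('jaw shift px',cv2.phaseCorrelate(J(a).copy(),J(b).copy()))
r=env.sense();print(r['tool_pos'],np.abs(r['joint_velocities']).max(),r['clock'],r['grasp_force'])
E
python3 tilt.py t6
```

```text
72 [170 181  59  27 859]
[[228, 196], [187, 207], [170, 191], [208, 181]] [[0.578, 0.285, 0.009], [0.435, 0.3, 0.009], [0.45, 0.437, 0.009], [0.594, 0.429, 0.009]] [0.51407872 0.36283388 0.009     ]
jaw shift px ((0.8343660299102407, 0.7300117253053813), 0.9334099457263947)
[0.56950192 0.35027481 0.12582075] 0.001526305055592554 17.75 63.794453144073486
t6 z 0.1258 open 0.008133987020647273 px [[136.1, 157.4], [414.8, 157.6], [276.2, -1.3]]
full [ 53.1   0.8   9.8 -27.6   1.3   6.9]
noroll [ 53.1   0.6   9.8 -27.5   1.7] res 0.24
tail end world [0.4371 0.4092 0.1065] centre [0.5211 0.3722 0.116 ]
```

Emit:
apply_moves(moves="0 0 -1 -1 0; 0 1 -3 -2 0; 0 1 -4 -3 0; 0 1 -4 -3 0; 0 1 -4 -3 0; 0 1 -4 -3 0; 0 1 -4 -3 0; 0 1 -4 -3 0")

```text
clock: 18.6
tool_pos: [0.567, 0.347, 0.1288]
tcp_rot: [0.0, 0.205, 0.979, -0.0]
wrist_force: [-0.6, 0.3, -0.0]
opening: 0.0084
grasp_force: 63.8
```

```bash
python3 -c "
from station import env,job_done
s=env.sense();print(s['tool_pos'],s['grasp_force'],s['opening']);print(job_done())"
```

```text
[0.56695232 0.34704571 0.12875423] 63.79462122917175 0.00841339828274982
the job is handed in; nothing more can be done
None
```

I pressed the plunger to its stop and peeled the tray ear-first; handed in at 18.6 s, it is held about 10 cm above the panel's middle, still and level to about 0.03 rad, after its tail and boss corner rested on the panel for about 2 s while gripped to level it; the block shows at most a 1–2 mm shift.

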